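# Take the long straightedge out of the shallow drawer

## Task

The upper drawer of the bench cabinet is half open: pull it all the way out to its stop. The 30 cm straightedge inside is longer than the drawer opens, so tip its near end up over the drawer front and draw it out on the slant without forcing it against the cabinet. Finish while still holding it: steady, level, and with all of it at least 5 cm above the cabinet's top, the drawer left open and everything else left where it was.

Things in the scene. Friction and masses are not known exactly. Their poses are not given: they have to be found in the camera images.
- cabinet: Fixed grey steel desktop cabinet, two white-fronted drawers one above the other; 340 deep (x) x 290 wide (y) x 176 mm high, a blue 34 mm high weight lying on the back of its top. Origin: on the table under the middle of its front face (x = 0: plane of the front face and of the shut lower drawer's front; back at x = 340 mm); +x points from front to back, z up.
- cabinet_lip (a point): Middle of the upper lip of the upper drawer's opening: front lower edge of the cabinet's 12 mm thick top panel, in the plane of the cabinet's front face, 164 mm above the table, 67 mm above the drawer's floor. Axes as the cabinet.
- drawer (a joint): How far the upper drawer is out from where it stands at the start, in m: 0 at the start (left half open, its front's outer face 100 mm out of the cabinet's front face), +0.100 at its stop (comes no further; the back 126 mm of its inside stays under the cabinet's top), -0.100 shut. Slides along the cabinet's -x, needs about 2 N plus a little for speed, stays where left.
- drawer_handle (a point): Middle of the upper drawer's steel bar pull: level round bar, diameter 10, 120 mm long along the cabinet's y, centre line 40 mm in front of the drawer front (8 mm posts 48 mm either side of the middle) and 36 mm below the cabinet's top face. Moves with the drawer. Axes as the cabinet.
- drawer_floor (a point): Centre of the upper drawer's floor, on its upper face, 97 mm above the table; moves with the drawer, axes as the cabinet. Inside 314 long (x -157 to +157) x 250 mm wide; a 4 mm divider along y = 0, 40 mm high, makes two compartments 123 wide. Front 63 high, sides and back 45 above the floor. At the stop the opening from the inside of the front to the cabinet's lip is 188 mm.
- lower_drawer (a joint): The lower drawer, m: 0 shut (as at the start), up to 0.200 out. Its like handle lies 74 mm lower than the upper one, 40 mm in front of the cabinet's front face. Stays shut.
- ruler: Aluminium straightedge, 300 long (its x) x 40 wide (y) x 4 mm, black grip rib along its middle line: 220 long, 12 wide, its top 20 mm above the underside. 130 to 250 g. Origin: centre of its underside, z up. Lies flat lengthways in the left or right compartment of the upper drawer, its x within 3 degrees of the cabinet's; its back third stays under the cabinet's top even at the stop.
- ruler_front (a point): Middle of the straightedge's near end (at its x = -150 mm, 2 mm above its underside): the end towards the drawer front.
- brush: Flat dusting brush with a red handle, about 192 x 40 x 15 mm, lying in the other compartment; origin under its middle. Stays in the drawer.
- blower: Black rubber dust blower with a red nozzle, diameter 56, 125 mm high, standing on the table to the right of the cabinet's front; origin under its middle. Leave alone.
- jar: Paste jar, diameter 60, 85 mm high, standing on the table to the left of the cabinet's front; origin under its middle. Leave alone.
There are look-alikes about, which are no part of the job. What is meant by the brush is not orange, and is the larger of those in its own colour.

How it is judged:
On the way, in this order (a step that is already met when the one before it is completed fails the run):
1. the upper drawer is pulled out to its stop (within 1 cm) (value of joint drawer above 0.09 m), for 0.1 s.
2. the straightedge is on the slant in the opening: its near end above the drawer front while its middle is still below the cabinet's lip and its back end under the cabinet's top (z of ruler_front in the frame of drawer_floor above 0.063 m and x of ruler in the frame of cabinet above -0.13 m and z of ruler in the frame of cabinet below 0.164 m), for 0.1 s.
At the end, for the whole second after the job is handed in: Straightedge held in the fingers, still (under 3 cm/s), level within 0.15 rad, its middle and near end at least 4 cm above the cabinet's top, not touching the cabinet; upper drawer still at least 15 of its 20 cm out with the brush on its floor, lower drawer shut (z of each of ruler_front, ruler in the frame of cabinet above 0.216 m and angle between ruler's own z axis and vertical below 0.15 rad and contact force between ruler and the fingers above 2 N and contact force between ruler and cabinet below 0.2 N and linear speed of ruler below 0.03 m/s and value of joint drawer above 0.05 m and value of joint lower_drawer below 0.01 m and z of brush in the frame of drawer_floor below 0.015 m); the arm keeps its last pose, push and grip.
It fails at once if the straightedge is forced against the cabinet (over 25 N) (contact force between ruler and cabinet above 25 N).
It fails at once if the blower or the jar is moved more than 2 cm (distance of any of blower, jar from where it was at the start of the episode above 0.02 m).
It fails at once if the brush is lifted out of its place in the drawer (z of brush in the frame of drawer_floor above 0.045 m).
It fails at once if the lower drawer is pulled out more than 2 cm (value of joint lower_drawer above 0.02 m).
It also fails if it takes over 51 s, if anything falls off the work surface, if the arm or the gripper's body presses on something with over 40 N, if the wrist force passes 120 N, or if a joint passes its speed limit or range.

## Robot

A 7-joint arm with a two-finger parallel gripper is mounted at the origin on the work surface. World frame = base frame: x ahead of the robot, y to its left, z up, the work surface at z = 0. Lengths are in m, angles in rad, forces in N, time in s.
With the tool pointing down it reaches from about 0.35 to 0.9 m from the base axis. Payload 19.9 kg.
Tool frame: the origin (TCP) lies on the centre line of the jaws, within the pads' length; the fingertips stand 11 mm ahead of it and the grasp point (between the pads) lies 8 mm behind it; z points along the fingers, y is the line along which they close (so a half turn about z gives the same grasp; the last joint's range is limited). The gripper opens to 85 mm and grips with 20 to 120 N. Pads are 22 mm wide; open, the fingers measure 114 mm over their backs; the gripper's body (76 mm by 85 mm) begins 54 mm behind the grasp point. The pads swing forward as they close: fully open they stand 13 mm farther back than shut.
Start: joints at [-0.042, 0.417, -0.01, 1.614, 0.005, 1.111, -0.053], TCP at [0.625, 0, 0.242] pointing down, gripper open.
Joint ranges: [-2.81, 2.81], [-0.39, 2.02], [-1.27, 1.25], [0.06, 2.57], [-1.19, 4.33], [0.19, 2], [-2.82, 2.82]. Speed limits (rad/s): [1.89, 1.89, 2.39, 2.39, 3.01, 3.01, 3.01].

## Interface

Orientations are given as a unit quaternion [w, x, y, z].
In Python, from rig import ctrl gives the robot as it stands.
- The arm moves only by the shell command python3 -m crank 'ROWS' [FORCE]. ROWS is JSON, a list of rows, each an object with "translation": the shift along the tool's x, y, z in cm, a list of three; "delta_rot": the turn, a rotation vector about the tool's x, y, z in rad, a list of three; "claw": the finger opening in cm, from 0 to 8.54. In form: [{"translation": [tx, ty, tz], "delta_rot": [wx, wy, wz], "claw": claw}, ...]. A call has exactly 8 rows; each row shifts and turns the commanded pose from where the row before left it, along the tool's axes as they then stand; what a row does not reach is not made up. A row lasts 1/8 s, in which the tool goes at most 62.5 mm and 10.7 degrees, less where a joint would pass 70% of its speed; a pose out of reach is approached as far as the arm can. A call is refused whole if a number of a shift passes 6.25 or a number of a turn 0.188, either way. A call with a gripper value outside its range is refused whole. The fingers move at their own pace and stop on an object; FORCE is the grip in N (left out, the last holds). Time passes only in rows, so rows that do not move let the fingers close, or fill a call up. It gives the time, the measured TCP pose, the force, the opening and the grip force at its end, in the units of the state.
- ctrl.get_state(): the state, without advancing time (a new reading comes with each control period).
- ctrl.read_camera(name): name is "scene" or "side" or "wrist"; returns (picture, depth): 480x640x3 uint8, red, green, blue; 480x640 float32, m along the optical axis (not along the pixel's ray), 0 where there is no reading.
- ctrl.get_calibration(name): a dict with "vfov" (degrees; the focal length in pixels is half the picture's height over the tangent of half this angle, whatever the lens; pixels are square), "cx", "cy" (the principal point, pixels), "distortion" ([k1, k2, p1, p2, k3] as OpenCV has them; the pictures are not rectified), "R" (3x3) and "t" (3): a world point X has camera coordinates R X + t. Camera axes: x right, y down, z forward; pixel columns grow to the right and rows downward; lengths in m; the calibration is good to about 2 mm. A picture is of the moment at which its call begins: read the wrist's pose just before it. get_calibration takes no time and is no camera call; for the wrist camera it gives the pose at the moment of the call.
- ctrl.finish_job(): hands the job in; it is judged then, once.
The state is a dict: "time_s": time; "qpos": joint angles; "dq": joint speeds; "joint_torque": joint torques, N m; "tcp_pos": TCP position; "orientation": TCP orientation; "force": force on the tool from outside, world axes, zero at the start; "moment": the same for the moment, N m; "finger_gap": finger opening in m; "gripper_force": force on a finger pad.
Only numpy, scipy, OpenCV 4.12 (cv2) and the standard library are available. Lean on these libraries where they do the work, as an engineer would, in place of code of your own. Each camera call takes 0.05 s, during which the arm holds its last target. There are 200 camera calls.

## Working session

There is one attempt and no reset: what is moved stays moved. The work goes in short steps, Python scripts to look and compute and a shell command to move; the robot and the scene stay as the last step left them, time stands still between calls to the robot, and variables do not carry over. Pictures are saved under pics/ and viewed, at most 10 in all, crops included, and the job is handed in when it is done.

```bash
ls; mkdir -p pics
cat > h.py <<'E'
import numpy as np, cv2
from rig import ctrl
def cam(n):
    c=ctrl.get_calibration(n); im,d=ctrl.read_camera(n)
    return im,d,c
def K(c):
    f=240/np.tan(np.radians(c["vfov"])/2); return np.array([[f,0,c["cx"]],[0,f,c["cy"]],[0,0,1]])
def rays(c,uv):
    p=cv2.undistortPoints(np.array(uv,float).reshape(-1,1,2),K(c),np.array(c["distortion"],float))[:,0]
    R=np.array(c["R"]);t=np.array(c["t"])
    return -R.T@t, np.c_[p,np.ones(len(p))]@R   # origin, dirs with unit optical depth
def cloud(d,c):
    v,u=np.mgrid[0:480,0:640]; o,r=rays(c,np.c_[u.ravel(),v.ravel()])
    P=(o+r*d.reshape(-1,1)).reshape(480,640,3); P[d==0]=np.nan; return P
E
python3 - <<'E'
from h import *
for n in ("scene","side","wrist"):
    im,d,c=cam(n); cv2.imwrite(f"pics/{n}0.png",im[:,:,::-1]); np.savez(f"{n}0.npz",im=im,d=d,P=cloud(d,c))
    print(n,{k:np.round(v,3).tolist() for k,v in c.items()}, (d>0).mean())
s=ctrl.get_state(); print(s)
E
```

```text
pics
scene {'vfov': 56.253, 'cx': 317.161, 'cy': 238.262, 'distortion': [-0.083, 0.0, 0.0, 0.0, 0.0], 'R': [[-0.763, 0.647, -0.0], [0.562, 0.663, -0.495], [-0.32, -0.377, -0.869]], 't': [0.444, -0.304, 1.167]} 0.995927734375
side {'vfov': 44.914, 'cx': 318.466, 'cy': 235.299, 'distortion': [-0.079, 0.0, 0.0, 0.0, 0.0], 'R': [[0.856, -0.516, 0.003], [-0.347, -0.579, -0.738], [0.383, 0.631, -0.675]], 't': [-0.49, 0.329, 0.834]} 0.9960611979166667
wrist {'vfov': 67.504, 'cx': 321.784, 'cy': 235.589, 'distortion': [-0.063, 0.0, 0.0, 0.0, 0.0], 'R': [[1.0, 0.0, -0.0], [0.0, -0.954, 0.299], [-0.0, -0.299, -0.954]], 't': [-0.626, -0.039, 0.379]} 0.99609375
{'time_s': 0.15, 'qpos': array([-0.04151463,  0.4178344 , -0.01031832,  1.61404033,  0.00470768,
        1.11066622, -0.05299678]), 'dq': array([-1.88416530e-04, -1.53759343e-03, -3.74139131e-04, -1.60583226e-03,
       -5.18529398e-05,  8.86281913e-05,  1.19373377e-03]), 'joint_torque': array([ 4.94602627e-04, -8.64738035e+01,  6.78995568e-01, -4.35059202e+01,
        1.90656655e-02,  5.86454262e-03, -4.75439651e-05]), 'tcp_pos': array([6.24748965e-01, 1.04089018e-05, 2.41803563e-01]), 'orientation': array([-2.98126741e-04,  7.07091519e-01,  7.07121892e-01, -3.53373830e-04]), 'force': array([0.40441711, 0.11176992, 0.75519146]), 'moment': array([-0.02547844,  0.01406873, -0.02351647]), 'gripper_force': 0.0, 'finger_gap': 0.08555554124352316}
```

View pics/scene0.png

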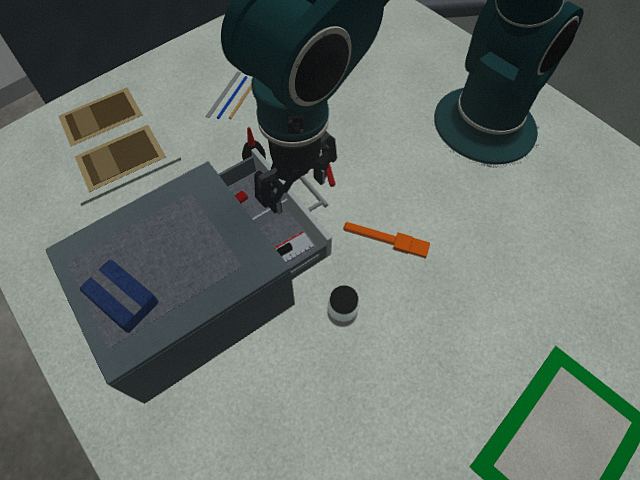

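View pics/side0.png

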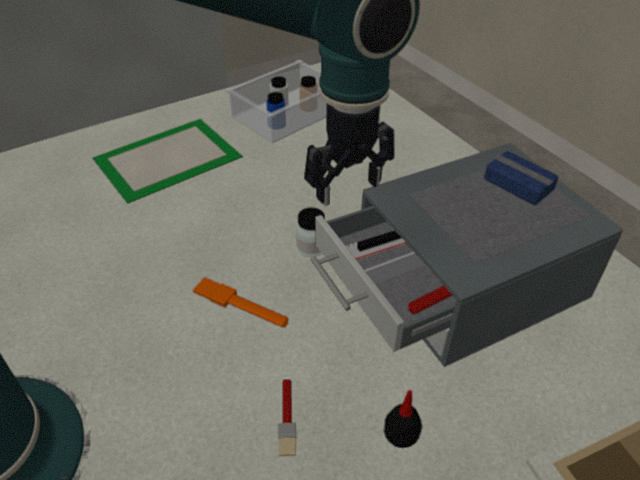

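The ruler (black rib) lies in the left compartment (side ~380,240), with the red brush in the right (430,298). The handle bar is at side ~(332,283), the jar at (311,230) and the blower at (403,425). Next I'll measure the cabinet pose, handle and rib.

Run:
```python
from h import *
S=np.load("side0.npz");C=np.load("scene0.npz")
for nm,D in(("side",S),("scene",C)):
    P=D["P"];z=P[...,2]
    m=((abs(z-.176)<.005)&(P[...,0]>.5)).astype(np.uint8)
    n,l,st,_=cv2.connectedComponentsWithStats(m); k=1+np.argmax(st[1:,4])
    Q=P[l==k]; r=cv2.minAreaRect(Q[:,:2].astype(np.float32)*1000)
    print(nm,"top z",np.median(Q[:,2]),len(Q),r,cv2.boxPoints(r).round(1).tolist())
    # dark rib inside drawer and red handle
    im=D["im"].astype(int)
    rib=(im.max(2)<50)&(abs(z-.117)<.008)&(P[...,0]>.5)
    n,l,st,ce=cv2.connectedComponentsWithStats(rib.astype(np.uint8))
    for k in range(1,n):
        if st[k,4]>60:
            Q=P[l==k]; print(" rib",st[k],Q.mean(0),np.ptp(Q,0), cv2.fitLine(Q[:,:2].astype(np.float32),cv2.DIST_HUBER,0,.01,.01).ravel())
    red=(im[...,0]>110)&(im[...,1]<50)&(im[...,2]<60)
    n,l,st,ce=cv2.connectedComponentsWithStats(red.astype(np.uint8))
    for k in range(1,n):
        if st[k,4]>60: Q=P[l==k];print(" red",st[k],np.nanmean(Q,0))
    if nm=="side":
        for uv in ((315,262),(330,283),(346,305),(352,304),(378,240),(330,240),(355,290),(403,335)): print(uv,P[uv[1],uv[0]].round(4),im[uv[1],uv[0]])
```

```text
side top z 0.1746073425982665 19408 ((860.5826416015625, -89.36802673339844), (293.62774658203125, 342.6949157714844), 85.51531219482422) [[678.2999877929688, -222.3000030517578], [1019.9000244140625, -249.10000610351562], [1042.9000244140625, 43.599998474121094], [701.2000122070312, 70.4000015258789]]
 rib [333 213  50  20 230] [0.68203056 0.04963637 0.1172026 ] [0.10162804 0.01154343 0.01598431] [ 0.99739426 -0.07214376  0.68203056  0.04963637]
 rib [358 231  42  18 283] [ 0.69185181 -0.00218623  0.11395556] [0.07899015 0.01982513 0.01039274] [ 9.9132490e-01 -1.3143401e-01  6.7275459e-01 -5.4036186e-04]
 rib [455 252 157  74 681] [ 0.83774491 -0.23252771  0.11694362] [0.3331788  0.02724365 0.01593594] [ 0.9971251  -0.07577311  0.8377449  -0.2325277 ]
(315, 262) [ 0.5531 -0.0193  0.1426] [116 111 107]
(330, 283) [ 0.5489 -0.0717  0.1437] [112 111 104]
(346, 305) [ 0.5463 -0.1214  0.1426] [112 108 108]
(352, 304) [ 6.286e-01 -2.450e-02 -5.000e-04] [150 151 136]
(378, 240) [ 0.6918 -0.0032  0.112 ] [ 4  4 12]
(330, 240) [0.5964 0.0048 0.1513] [117 115 112]
(355, 290) [ 0.5912 -0.0809  0.1122] [113 112 109]
(403, 335) [ 0.5963 -0.2     0.1233] [47 46 47]
scene top z 0.1756482938695419 25610 ((859.9779052734375, -87.54655456542969), (293.3456115722656, 340.5882873535156), 85.81616973876953) [[679.4000244140625, -221.39999389648438], [1019.0999755859375, -246.3000030517578], [1040.5, 46.29999923706055], [700.7999877929688, 71.19999694824219]]
 rib [222 163  33  20 163] [ 0.63125551 -0.19602071  0.11709297] [0.07538837 0.00973041 0.01567833] [ 0.9970895  -0.07623972  0.6312555  -0.19602071]
 rib [277 243  15  12 100] [0.66882923 0.00719216 0.11486814] [0.02814883 0.01433891 0.00940226] [ 0.99966455 -0.0259008   0.66570365  0.00774109]
 rib [121 282 171 111 706] [0.87883959 0.05611523 0.11712471] [0.33522786 0.02716553 0.01598746] [ 0.9968682  -0.07908103  0.91533387  0.05328947]
```

View pics/wrist0.png

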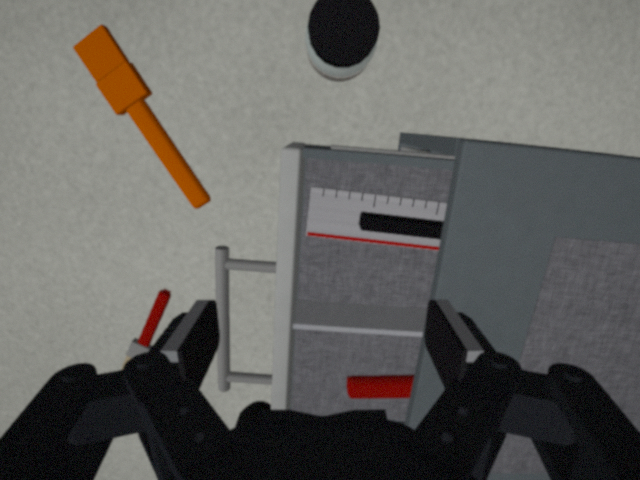

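The wrist view shows the near end of the ruler close to the drawer front (305,210). The bar is on the left, around x=222 and y=250–390. From the depth data:
- **Cabinet:** yaw is about -0.0755, and the front middle is at about (0.690, -0.0755).
- **Bar:** its middle is at about (0.550, -0.066, 0.141), which matches the text.

I'll move over the handle.

```bash
python3 -m crank '[{"translation":[-3.3,-3.7,0],"delta_rot":[0,0,0.0755],"claw":3.2},{"translation":[-3.3,-3.7,0],"delta_rot":[0,0,0],"claw":3.2},{"translation":[0,0,2],"delta_rot":[0,0,0],"claw":3.2},{"translation":[0,0,2],"delta_rot":[0,0,0],"claw":3.2},{"translation":[0,0,0],"delta_rot":[0,0,0],"claw":3.2},{"translation":[0,0,0],"delta_rot":[0,0,0],"claw":3.2},{"translation":[0,0,0],"delta_rot":[0,0,0],"claw":3.2},{"translation":[0,0,0],"delta_rot":[0,0,0],"claw":3.2}]' 60
python3 - <<'E'
from h import *
im,d,c=cam("side");P=cloud(d,c);z=P[...,2]
cv2.imwrite("pics/side1.png",cv2.resize(im[150:390,200:520,::-1],None,fx=2,fy=2))
s=ctrl.get_state();print(s["tcp_pos"],s["orientation"])
C0=np.array([.690,-.0755]);ex=np.array([.9972,-.0755]);ey=np.array([.0755,.9972])
q=P[...,:2]-C0;X=q@ex;Y=q@ey
m=(X<-.125)&(X>-.16)&(abs(Y)<.07)&(z>.125)&(z<.155)
print(m.sum(),np.median(X[m]),Y[m].min(),Y[m].max(),np.percentile(z[m],[5,50,95]))
E
```

```text
time_s: 1.15
tcp_pos: [0.5488, -0.0631, 0.2027]
orientation: [0.0, 0.733, 0.68, 0.0]
force: [0.5, -0.4, -0.4]
finger_gap: 0.0317
gripper_force: 0.0
[ 0.54875854 -0.06308596  0.2026237 ] [1.82847554e-04 7.33251601e-01 6.79957380e-01 1.32451639e-04]
384 -0.14021934357454363 -0.06205816189402606 0.05500551604969166 [0.13715372 0.14152964 0.14418581]
```

```bash
python3 -m crank '[{"translation":[0,0.1,2.2],"delta_rot":[0,0,0],"claw":3.2},{"translation":[0,0,2.2],"delta_rot":[0,0,0],"claw":3.2},{"translation":[0,0,2.1],"delta_rot":[0,0,0],"claw":3.2},{"translation":[0,0,0],"delta_rot":[0,0,0],"claw":3.2},{"translation":[0,0,0],"delta_rot":[0,0,0],"claw":0.6},{"translation":[0,0,0],"delta_rot":[0,0,0],"claw":0.6},{"translation":[0,0,0],"delta_rot":[0,0,0],"claw":0.6},{"translation":[0,0,0],"delta_rot":[0,0,0],"claw":0.6}]' 60
```

```text
time_s: 2.2
tcp_pos: [0.5503, -0.0632, 0.1384]
orientation: [0.001, 0.733, 0.68, 0.001]
force: [-0.9, 0.7, 8.1]
finger_gap: 0.0076
gripper_force: 58.8
```

```bash
python3 -m crank '[{"translation":[0,-1,0],"delta_rot":[0,0,0],"claw":0.6},{"translation":[0,-1.6,0],"delta_rot":[0,0,0],"claw":0.6},{"translation":[0,-1.8,0],"delta_rot":[0,0,0],"claw":0.6},{"translation":[0,-1.8,0],"delta_rot":[0,0,0],"claw":0.6},{"translation":[0,-1.8,0],"delta_rot":[0,0,0],"claw":0.6},{"translation":[0,-1.3,0],"delta_rot":[0,0,0],"claw":0.6},{"translation":[0,-0.8,0],"delta_rot":[0,0,0],"claw":0.6},{"translation":[0,0,0],"delta_rot":[0,0,0],"claw":0.6}]' 60
```

```text
time_s: 3.2
tcp_pos: [0.451, -0.0556, 0.1385]
orientation: [0.002, 0.733, 0.68, 0.002]
force: [14.5, -1.4, -6.5]
finger_gap: 0.007
gripper_force: 61.3
```

Run:
```python
from h import *
im,d,c=cam("side");P=cloud(d,c);z=P[...,2]
cv2.imwrite("pics/side2.png",im[:,:,::-1])
np.savez("side2.npz",im=im,P=P)
C0=np.array([.690,-.0755]);ex=np.array([.9972,-.0755]);ey=np.array([.0755,.9972])
q=P[...,:2]-C0;X=q@ex;Y=q@ey
m=(X<-.15)&(X>-.23)&(Y>-.13)&(Y<-.09)&(abs(z-.160)<.004)
print("front top",m.sum(),np.percentile(X[m],[5,50,95]))
m=(X<-.22)&(X>-.26)&(abs(Y)<.07)&(z>.125)&(z<.155)
print("bar",m.sum(),np.median(X[m]))
```

```text
front top 179 [-0.19854382 -0.19332552 -0.18805912]
bar 515 -0.238867496122086
```

```bash
python3 -m crank '[{"translation":[0,0,0],"delta_rot":[0,0,0],"claw":3.2},{"translation":[0,0,0],"delta_rot":[0,0,0],"claw":3.2},{"translation":[0,0,-1.5],"delta_rot":[0,0,0],"claw":3.2},{"translation":[0,0,-3.5],"delta_rot":[0,0,0],"claw":3.2},{"translation":[0,0,-4],"delta_rot":[0,0,0],"claw":3.2},{"translation":[0,0,-4],"delta_rot":[0,0,-0.1],"claw":5},{"translation":[0,0,-1],"delta_rot":[0,0,-0.18],"claw":5},{"translation":[0,0,0],"delta_rot":[0,0,-0.18],"claw":5}]' 60
python3 -m crank '[{"translation":[0,0,0],"delta_rot":[0,0,-0.185],"claw":5},{"translation":[0,0,0],"delta_rot":[0,0,-0.185],"claw":5},{"translation":[0,0,0],"delta_rot":[0,0,-0.185],"claw":5},{"translation":[0,0,0],"delta_rot":[0,0,-0.185],"claw":5},{"translation":[0,0,0],"delta_rot":[0,0,-0.185],"claw":5},{"translation":[0,0,0],"delta_rot":[0,0,-0.185],"claw":5},{"translation":[-3,0,0],"delta_rot":[0,0,0],"claw":5},{"translation":[0,0,0],"delta_rot":[0,0,0],"claw":5}]'
python3 - <<'E'
from h import *
s=ctrl.get_state();print(s["tcp_pos"],s["orientation"],s["qpos"].round(2))
for n in("wrist","side","scene"):
    im,d,c=cam(n);np.savez(n+"3.npz",im=im,P=cloud(d,c),d=d);cv2.imwrite(f"pics/{n}3.png",im[:,:,::-1])
E
```

```text
time_s: 4.25
tcp_pos: [0.4491, -0.0556, 0.2794]
orientation: [0.001, 0.557, 0.831, 0.001]
force: [0.1, -0.4, -0.1]
finger_gap: 0.0502
gripper_force: 0.0
time_s: 5.25
tcp_pos: [0.4797, -0.0579, 0.2781]
orientation: [0.0, 0.038, 0.999, -0.0]
force: [-1.2, 0.3, -0.1]
finger_gap: 0.05
gripper_force: 0.0
[ 0.47967817 -0.05793861  0.27806657] [ 2.13410540e-04  3.81578758e-02  9.99271699e-01 -5.42084253e-05] [ 0.1   0.13 -0.05  1.91  0.01  1.1   1.54]
```

View pics/wrist3.png

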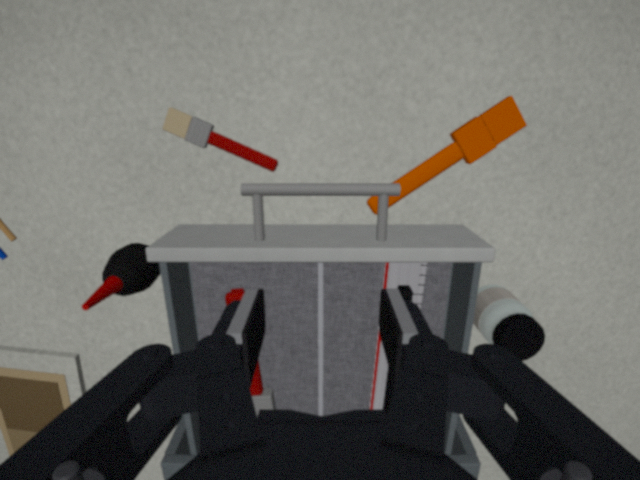

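View pics/side3.png

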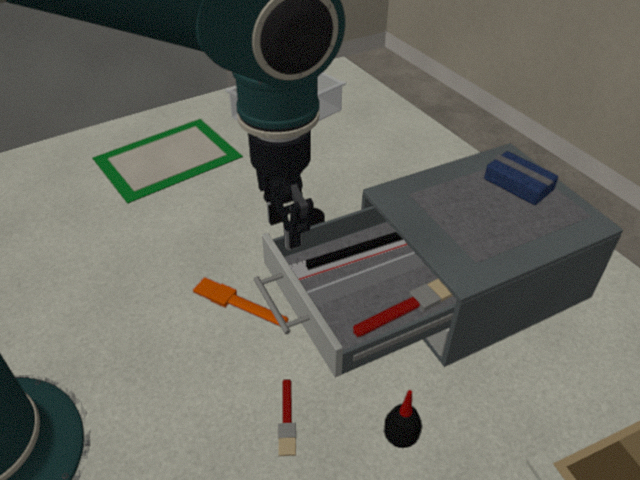

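The wrist view shows the drawer fully out, with the near end of the ruler at about (405,265) and the start of the rib at about (404,290). In the side view the rib runs from (308,264) to (400,238). I'll measure the rib in two views.

Run:
```python
from h import *
C0=np.array([.690,-.0755]);ex=np.array([.9972,-.0755]);ey=np.array([.0755,.9972])
for n in("side","scene"):
    D=np.load(n+"3.npz");P=D["P"];im=D["im"].astype(int);z=P[...,2]
    q=P[...,:2]-C0;X=q@ex;Y=q@ey
    m=(im.max(2)<60)&(X>-.2)&(X<.02)&(Y>.01)&(Y<.118)&(z>.105)&(z<.125)
    k,l,st,_=cv2.connectedComponentsWithStats(m.astype(np.uint8))
    if k<2: print(n,"none");continue
    j=1+np.argmax(st[1:,4]);m=l==j
    print(n,st[j],"X",np.percentile(X[m],[1,50,99]).round(4),"Y",np.percentile(Y[m],[2,50,98]).round(4),"z",np.percentile(z[m],[2,50,90]).round(4))
    t=m&(z>.114); a=np.polyfit(X[t],Y[t],1);print("  top line Y=a X+b",a, "at -.07",np.polyval(a,-.07),t.sum())
    # plate bright
    w=(im.min(2)>80)&(X>-.188)&(X<0)&(Y>.01)&(Y<.118)&(abs(z-.101)<.004)&(im.max(2)>110)
    print("  plate",w.sum(),np.percentile(X[w],[1,50]),np.percentile(Y[w],[2,98]),np.median(z[w]))
s=np.load("side3.npz");w=np.load("wrist3.npz")
P=w["P"];q=P[...,:2]-C0
for uv in((404,288),(404,264),(400,270)):print(uv,P[uv[1],uv[0]].round(4),(q@ex)[uv[1],uv[0]].round(4),(q@ey)[uv[1],uv[0]].round(4))
```

```text
side [306 234  86  34 750] X [-0.1412 -0.0645  0.0179] Y [0.0647 0.0708 0.0807] z [0.1054 0.1136 0.116 ]
  top line Y=a X+b [-0.03973042  0.07032273] at -.07 0.0731038613004114 322
  plate 533 [-0.16442577 -0.11190833] [0.05418261 0.09491899] 0.09893508497352854
scene [275 217  59  37 482] X [-0.1395 -0.0754 -0.0143] Y [0.0706 0.0797 0.0855] z [0.1062 0.1152 0.1175]
  top line Y=a X+b [-0.04356583  0.07461097] at -.07 0.07766057867793974 341
  plate 721 [-0.18210646 -0.11516848] [0.06016045 0.09811463] 0.10005639527321541
(404, 288) [0.5547 0.0124 0.1101] -0.1416 0.0774
(404, 264) [0.5349 0.0145 0.1007] -0.1615 0.078
(400, 270) [0.541  0.0109 0.0998] -0.1551 0.0749
```

```bash
python3 -m crank '[{"translation":[-4.7,2.5,0],"delta_rot":[0,0,0],"claw":3},{"translation":[-4.7,2.5,0],"delta_rot":[0,0,0],"claw":3},{"translation":[-4.7,2.4,0],"delta_rot":[0,0,0.041],"claw":3},{"translation":[0,0,3],"delta_rot":[0,0,0],"claw":3},{"translation":[0,0,3.5],"delta_rot":[0,0,0],"claw":3},{"translation":[0,0,3],"delta_rot":[0,0,0],"claw":3},{"translation":[0,0,0],"delta_rot":[0,0,0],"claw":3},{"translation":[0,0,0],"delta_rot":[0,0,0],"claw":3}]' 60
python3 - <<'E'
from h import *
print(ctrl.get_state()["qpos"].round(2))
im,d,c=cam("side");P=cloud(d,c)
cv2.imwrite("pics/side4.png",cv2.resize(im[140:340,230:450,::-1],None,fx=3,fy=3,interpolation=cv2.INTER_CUBIC))
im,d,c=cam("wrist");cv2.imwrite("pics/wrist4.png",im[:,:,::-1])
E
```

```text
time_s: 6.4
tcp_pos: [0.6254, 0.0052, 0.1839]
orientation: [0.001, 0.059, 0.998, 0.0]
force: [0.3, -0.1, -0.3]
finger_gap: 0.0299
gripper_force: 0.0
[-0.    0.48 -0.07  1.67  0.04  1.    1.36]
```

View pics/wrist4.png

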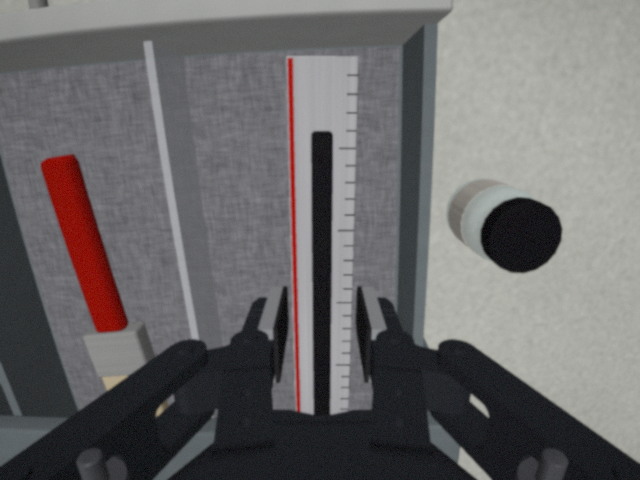

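The rib (321,130–410) is centred between the pads and parallel to them, so I'll descend.

```bash
python3 -m crank '[{"translation":[0,0,2],"delta_rot":[0,0,0],"claw":3},{"translation":[0,0,2],"delta_rot":[0,0,0],"claw":3},{"translation":[0,0,1.5],"delta_rot":[0,0,0],"claw":3},{"translation":[0,0,0.9],"delta_rot":[0,0,0],"claw":3},{"translation":[0,0,0],"delta_rot":[0,0,0],"claw":3},{"translation":[0,0,0],"delta_rot":[0,0,0],"claw":2},{"translation":[0,0,0],"delta_rot":[0,0,0],"claw":1.6},{"translation":[0,0,0],"delta_rot":[0,0,0],"claw":1.6}]' 60
python3 - <<'E'
from h import *
print(ctrl.get_state())
im,d,c=cam("side")
cv2.imwrite("pics/side5.png",cv2.resize(im[140:320,240:450,::-1],None,fx=3,fy=3,interpolation=cv2.INTER_CUBIC))
E
```

```text
time_s: 7.5
tcp_pos: [0.6252, 0.0052, 0.1186]
orientation: [0.0, 0.059, 0.998, 0.0]
force: [0.0, -0.0, 0.7]
finger_gap: 0.0157
gripper_force: 0.0
{'time_s': 7.5, 'qpos': array([-0.00538166,  0.55377439, -0.07003476,  1.71091742,  0.0478599 ,
        0.87812346,  1.35798639]), 'dq': array([ 5.21796901e-04, -5.73565365e-04,  3.08382773e-05,  1.77832576e-03,
       -1.19339544e-03, -1.95666902e-04, -7.23834941e-04]), 'joint_torque': array([-1.82042058e-03, -9.30257607e+01, -6.31363392e-01, -3.73948753e+01,
        1.62115996e-02,  3.95680967e-03,  3.93800228e-04]), 'tcp_pos': array([0.62517929, 0.00520979, 0.11861697]), 'orientation': array([2.17977489e-04, 5.86027612e-02, 9.98281357e-01, 1.95805414e-05]), 'force': array([ 0.01934303, -0.01765563,  0.66246685]), 'moment': array([ 0.00371086, -0.05567906, -0.01403446]), 'gripper_force': 0.0, 'finger_gap': 0.015729024587537315}
```

View pics/side5.png

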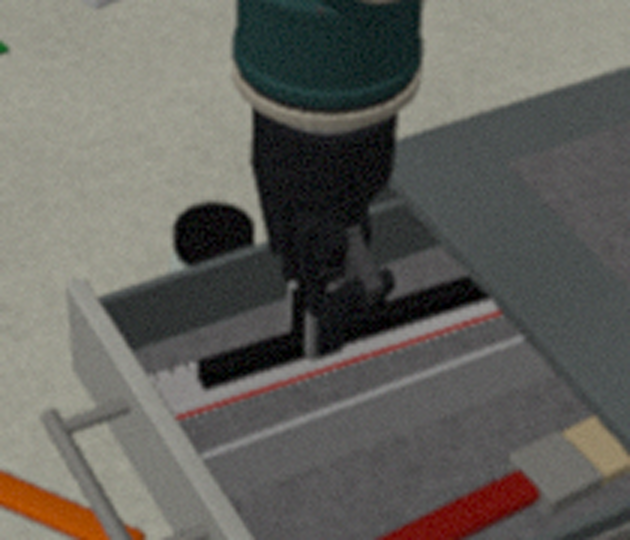

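The fingertips straddle the rib at about (315,345) in the crop, just above the plate. I'll lower 5 mm and grip.

```bash
python3 -m crank '[{"translation":[0,0,0.3],"delta_rot":[0,0,0],"claw":1.6},{"translation":[0,0,0.2],"delta_rot":[0,0,0],"claw":1.6},{"translation":[0,0,0],"delta_rot":[0,0,0],"claw":1.6},{"translation":[0,0,0],"delta_rot":[0,0,0],"claw":0.5},{"translation":[0,0,0],"delta_rot":[0,0,0],"claw":0.5},{"translation":[0,0,0],"delta_rot":[0,0,0],"claw":0.5},{"translation":[0,0,0],"delta_rot":[0,0,0],"claw":0.5},{"translation":[0,0,0],"delta_rot":[0,0,0],"claw":0.5}]' 100
```

```text
time_s: 8.55
tcp_pos: [0.6251, 0.0052, 0.1134]
orientation: [0.0, 0.059, 0.998, -0.0]
force: [-0.7, -1.1, 3.8]
finger_gap: 0.0093
gripper_force: 98.8
```

```bash
python3 -m crank '[{"translation":[0,0,-0.4],"delta_rot":[0,0,0],"claw":0.5},{"translation":[0,0,-0.4],"delta_rot":[0,0.02,0],"claw":0.5},{"translation":[0,0,-0.75],"delta_rot":[0,0.04,0],"claw":0.5},{"translation":[0,0,-0.75],"delta_rot":[0,0.04,0],"claw":0.5},{"translation":[0,0,-0.75],"delta_rot":[0,0.04,0],"claw":0.5},{"translation":[0,0,-0.4],"delta_rot":[0,0.02,0],"claw":0.5},{"translation":[0,0,0],"delta_rot":[0,0,0],"claw":0.5},{"translation":[0,0,0],"delta_rot":[0,0,0],"claw":0.5}]' 110
python3 - <<'E'
from h import *
im,d,c=cam("side");P=cloud(d,c)
cv2.imwrite("pics/side6.png",cv2.resize(im[140:320,240:450,::-1],None,fx=3,fy=3,interpolation=cv2.INTER_CUBIC))
im2,_,_=cam("wrist");cv2.imwrite("pics/wrist6.png",im2[:,:,::-1])
C0=np.array([.690,-.0755]);ex=np.array([.9972,-.0755]);ey=np.array([.0755,.9972])
q=P[...,:2]-C0;X=q@ex;Y=q@ey;z=P[...,2];i=im.astype(int)
m=(Y>.04)&(Y<.11)&(X>-.18)&(X<.02)&(i.max(2)>100)&(z>.105)
print("plate",m.sum(),np.polyfit(X[m],z[m],1),X[m].min(),X[m].max(),z[m].max())
print(ctrl.get_state()["moment"],ctrl.get_state()["qpos"].round(2))
E
```

```text
time_s: 9.55
tcp_pos: [0.6266, 0.005, 0.1474]
orientation: [-0.08, 0.058, 0.995, 0.005]
force: [-0.7, -0.4, -2.2]
finger_gap: 0.0091
gripper_force: 108.2
plate 1102 [0.11303133 0.1853604 ] -0.17998556640201335 0.01970594478807905 0.4551953563310749
[-0.03342201 -0.13127353 -0.06888437] [ 0.01  0.6  -0.08  1.56  0.02  1.14  1.39]
```

View pics/side6.png

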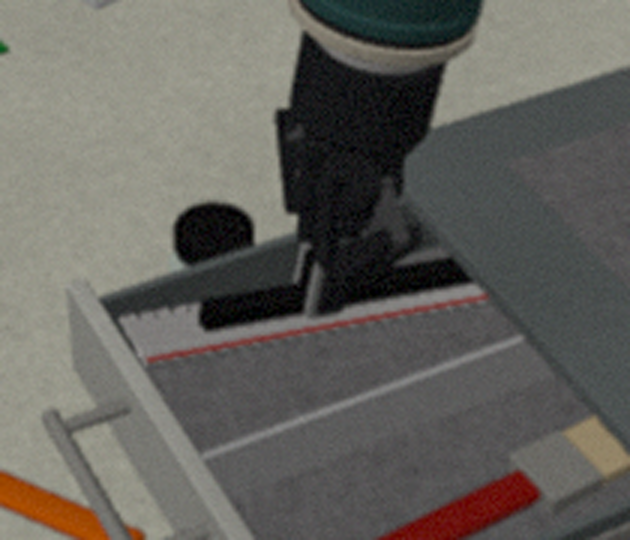

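The ruler is on a slant: its near end is at (130,335) in the crop and its back end is still under the top. The only load on the wrist is its weight, so I'll tilt it further.

```bash
python3 -m crank '[{"translation":[0,0,-0.55],"delta_rot":[0,0.03,0],"claw":0.5},{"translation":[0,0,-0.75],"delta_rot":[0,0.04,0],"claw":0.5},{"translation":[0,0,-0.4],"delta_rot":[0,0.02,0],"claw":0.5},{"translation":[0,0,0],"delta_rot":[0,0,0],"claw":0.5},{"translation":[0,0,0],"delta_rot":[0,0,0],"claw":0.5},{"translation":[0,0,0],"delta_rot":[0,0,0],"claw":0.5},{"translation":[0,0,0],"delta_rot":[0,0,0],"claw":0.5},{"translation":[0,0,0],"delta_rot":[0,0,0],"claw":0.5}]' 110
cat > m.py <<'E'
from h import *
C0=np.array([.690,-.0755]);ex=np.array([.9972,-.0755]);ey=np.array([.0755,.9972])
for n in("side","scene"):
    im,d,c=cam(n);P=cloud(d,c);q=P[...,:2]-C0;X=q@ex;Y=q@ey;z=P[...,2];i=im.astype(int)
    r=(i[...,0]>i[...,1]+40)&(i[...,0]>i[...,2]+40)&(Y>.03)&(Y<.12)&(X<.02)&(X>-.4)&(z>.09)&(z<.35)  # red edge of plate
    if r.sum()>8: a=np.polyfit(X[r],z[r],1);print(n,"red edge",r.sum(),a,"X",X[r].min(),X[r].max(),"z",z[r].min(),z[r].max())
E
python3 m.py
```

```text
time_s: 10.65
tcp_pos: [0.63, 0.0046, 0.1643]
orientation: [-0.124, 0.058, 0.99, 0.007]
force: [0.2, -0.3, -1.5]
finger_gap: 0.009
gripper_force: 108.2
side red edge 161 [-0.25507684  0.13299516] X -0.17324866990703675 0.018895633029188005 z 0.1275988150757098 0.1776776645252135
scene red edge 106 [-0.27293556  0.13120045] X -0.17606025391981933 -0.008185952998726053 z 0.09658843614924673 0.18070685229532524
```

The plate's slope is 0.255 and its near end is at z=0.178, above the 0.160 drawer front. The rib top under the lip is at about 0.149, against 0.164. I'll draw it out along its own axis.

```bash
python3 -m crank '[{"translation":[1,0,0],"delta_rot":[0,0,0],"claw":0.5},{"translation":[1.5,0,0],"delta_rot":[0,0,0],"claw":0.5},{"translation":[1.5,0,0],"delta_rot":[0,0,0],"claw":0.5},{"translation":[1.5,0,0],"delta_rot":[0,0,0],"claw":0.5},{"translation":[1.5,0,0],"delta_rot":[0,0,0],"claw":0.5},{"translation":[1,0,0],"delta_rot":[0,0,0],"claw":0.5},{"translation":[0,0,0],"delta_rot":[0,0,0],"claw":0.5},{"translation":[0,0,0],"delta_rot":[0,0,0],"claw":0.5}]' 110
python3 m.py
```

```text
time_s: 11.75
tcp_pos: [0.5534, 0.0136, 0.1841]
orientation: [-0.124, 0.058, 0.99, 0.007]
force: [1.2, 0.5, -1.8]
finger_gap: 0.0089
gripper_force: 108.2
side red edge 246 [-0.25738354  0.13276131] X -0.25113801015351833 0.019067047484511407 z 0.1282612347735662 0.19702493957056055
scene red edge 164 [-0.2641244  0.1325895] X -0.25317993408022965 -0.009051515556984614 z 0.09807335766732628 0.2002665701943528
```

```bash
python3 -m crank '[{"translation":[1,0,0],"delta_rot":[0,0,0],"claw":0.5},{"translation":[1.5,0,0],"delta_rot":[0,0,0],"claw":0.5},{"translation":[1.5,0,0],"delta_rot":[0,0,0],"claw":0.5},{"translation":[1.5,0,0],"delta_rot":[0,0,0],"claw":0.5},{"translation":[1.5,0,0],"delta_rot":[0,0,0],"claw":0.5},{"translation":[1,0,0],"delta_rot":[0,0,0],"claw":0.5},{"translation":[0,0,0],"delta_rot":[0,0,0],"claw":0.5},{"translation":[0,0,0],"delta_rot":[0,0,0],"claw":0.5}]' 110
python3 m.py; python3 -c "
from h import *
print(ctrl.get_state()['qpos'].round(2))
im,d,c=cam('side');cv2.imwrite('pics/side7.png',im[:,:,::-1])"
```

```text
time_s: 12.85
tcp_pos: [0.4764, 0.0227, 0.2039]
orientation: [-0.124, 0.058, 0.991, 0.007]
force: [0.4, -0.6, -2.6]
finger_gap: 0.0089
gripper_force: 108.2
side red edge 284 [-0.25671337  0.13271207] X -0.32903534536007173 -0.043987001311880755 z 0.14355353741297305 0.21759178862030304
scene red edge 183 [-0.25817922  0.13315085] X -0.3312925747915942 -0.04398589907284783 z 0.1432004345970045 0.21838305562182336
[ 0.01  0.34 -0.11  1.85 -0.02  1.2   1.36]
```

View pics/side7.png

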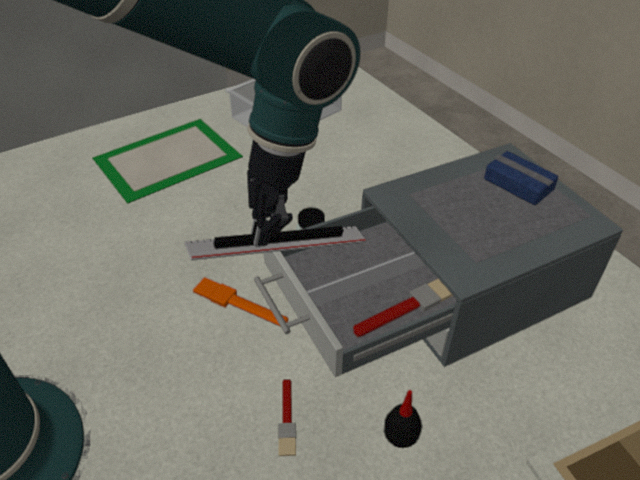

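The ruler is clear of the lip: its back end is at (365,238), X=-0.044. I'll lift it straight up and then level it.

```bash
python3 -m crank '[{"translation":[0.2,0,-0.8],"delta_rot":[0,0,0],"claw":0.5},{"translation":[0.4,0,-1.5],"delta_rot":[0,0,0],"claw":0.5},{"translation":[0.5,0,-1.9],"delta_rot":[0,0,0],"claw":0.5},{"translation":[0.5,0,-1.9],"delta_rot":[0,0,0],"claw":0.5},{"translation":[0.5,0,-1.9],"delta_rot":[0,0,0],"claw":0.5},{"translation":[0.4,0,-1.5],"delta_rot":[0,0,0],"claw":0.5},{"translation":[0.2,0,-0.8],"delta_rot":[0,0,0],"claw":0.5},{"translation":[0,0,0],"delta_rot":[0,0,0],"claw":0.5}]' 110
python3 -m crank '[{"translation":[0,0,0],"delta_rot":[0,-0.03,0],"claw":0.5},{"translation":[0,0,0],"delta_rot":[0,-0.05,0],"claw":0.5},{"translation":[0,0,0],"delta_rot":[0,-0.06,0],"claw":0.5},{"translation":[0,0,0],"delta_rot":[0,-0.06,0],"claw":0.5},{"translation":[0,0,0],"delta_rot":[0,-0.05,0],"claw":0.5},{"translation":[0,0,0],"delta_rot":[0,0,0],"claw":0.5},{"translation":[0,0,0],"delta_rot":[0,0,0],"claw":0.5},{"translation":[0,0,0],"delta_rot":[0,0,0],"claw":0.5}]' 110
python3 m.py; python3 -c "
from h import *
print(ctrl.get_state()['dq'].round(3))
im,d,c=cam('side');cv2.imwrite('pics/side8.png',im[:,:,::-1])"
```

```text
time_s: 14.0
tcp_pos: [0.4756, 0.0228, 0.3108]
orientation: [-0.124, 0.058, 0.991, 0.007]
force: [0.5, 0.4, -2.6]
finger_gap: 0.0091
gripper_force: 108.2
time_s: 15.0
tcp_pos: [0.4756, 0.0228, 0.3102]
orientation: [-0.001, 0.059, 0.998, -0.0]
force: [1.1, 0.2, -2.7]
finger_gap: 0.0089
gripper_force: 108.2
side red edge 350 [-0.00293284  0.29536666] X -0.33061340789028204 -0.03399302039770251 z 0.29317955412980023 0.2988033470050283
scene red edge 194 [-0.00908499  0.29627369] X -0.33289436852207627 -0.03572122884418857 z 0.294381482193501 0.3140254927028242
[-0.001 -0.004 -0.001  0.002 -0.    -0.001 -0.   ]
```

View pics/side8.png

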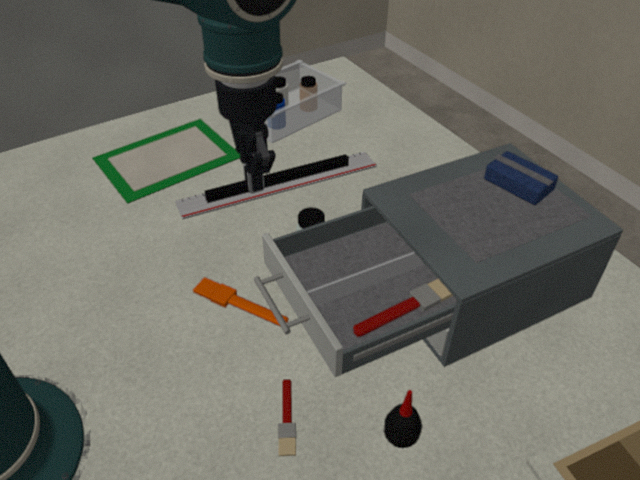

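The straightedge is held level at z≈0.295 (slope under 0.01), with the drawer open and the brush, jar and blower where they were.

```bash
python3 -c "
from rig import ctrl
print(ctrl.finish_job())"
```

```text
the job is handed in; nothing more can be done
None
```

I handed the job in at about 15 s of robot time, with the drawer pulled out to its stop and the straightedge drawn out on the slant and held still and level about 12 cm above the cabinet's top; no verdict came back.

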